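# Stamp the blank disc on the sprung marking bed

## Robot

A 6-joint arm with a two-finger parallel gripper is mounted at the origin on a cart in front of the work surface, level with it; the furniture and walls round the work are solid. World frame = base frame: x ahead of the robot, y to its left, z up, the work surface at z = 0. Lengths are in mm, angles in rad, forces in N, time in s.
With the tool pointing down it reaches from about 325 to 900 mm from the base axis. Payload 6.1 kg.
Tool frame: the origin (TCP) lies on the centre line of the jaws, within the pads' length; the fingertips stand 25 mm ahead of it and the grasp point (between the pads) lies 6 mm ahead of it (robot.tips_ahead is the distance from the TCP to the fingertips, in mm); z points along the fingers, y is the line along which they close (so a half turn about z gives the same grasp; the last joint's range is limited). The gripper opens to 85 mm and grips with 20 to 120 N. Pads are 22 mm wide; open, the fingers measure 114 mm over their backs; the gripper's body (76 mm by 85 mm) begins 54 mm behind the grasp point. The pads swing forward as they close: fully open they stand 13 mm farther back than shut.
Start: joints at [1.09, 0.22, 1.526, -0, 1.395, -0.126], TCP at [217.125, 586.066, 256.3] pointing down, gripper open.
Joint ranges: [-2.98, 2.98], [-0.91, 2.08], [0.09, 2.57], [-1.24, 4.39], [0.2, 2.65], [-2.68, 2.68]. Speed limits (rad/s): [2.57, 2.57, 3.01, 3.14, 3.14, 3.14].

## Interface

Orientations are given as a unit quaternion [w, x, y, z].
In Python, from plant import robot gives the robot as it stands.
- The arm moves only by the shell command python3 -m handwheel 'ROWS' [FORCE]. ROWS is JSON, a list of rows, each a list of 7 numbers: the shift along the tool's x, y, z normalised to -1 to 1, where 1 is 0.025 m, then the turn, a rotation vector about the tool's x, y, z normalised to -1 to 1, where 1 is 0.08 rad, then the opening, from 0 (shut) to 1 (fully open). A call has exactly 5 rows; each row shifts and turns the commanded pose from where the row before left it, along the tool's axes as they then stand; what a row does not reach is not made up. A row lasts 1/10 s, in which the tool goes at most 50 mm and 8.59 degrees, less where a joint would pass 70% of its speed; a pose out of reach is approached as far as the arm can. A call with a number of a shift or a turn outside -1 to 1 is refused whole. A call with a gripper value outside its range is refused whole. The fingers move at their own pace and stop on an object; FORCE is the grip in N (left out, the last holds). Time passes only in rows, so rows that do not move let the fingers close, or fill a call up. It gives the time, the measured TCP pose, the force, the opening and the grip force at its end, in the units of the state.
- robot.observe(): the state, without advancing time (a new reading comes with each control period).
- robot.capture(name): name is "scene" or "top" or "wrist"; returns the picture (400x640x3 uint8, red, green, blue); there is no depth.
- robot.camera_model(name): a dict with "fx", "fy", "cx", "cy" (pixels), "view" (4x4, takes a point from world to camera coordinates). Camera axes: x right, y up, looking along -z (the intrinsics and any distortion apply to the point x, -y, -z); pixel columns grow to the right and rows downward; lengths in mm; the calibration is good to about 2 mm. The wrist camera is an equidistant fisheye: a pixel r from the principal point sees the ray r / f radians off the axis. A picture is of the moment at which its call begins: read the wrist's pose just before it. camera_model takes no time and is no camera call; for the wrist camera it gives the pose at the moment of the call.
- robot.sign_off(): hands the job in; it is judged then, once.
The state is a dict: "time": time; "q": joint angles; "joint_velocities": joint speeds; "effort": joint torques, N m; "tool_pos": TCP position; "tool_rot": TCP orientation; "contact_force": force on the tool from outside, world axes, zero at the start; "torque": the same for the moment, N m; "finger_gap": finger opening in mm; "gripper_force": force on a finger pad.
Only numpy, scipy, OpenCV 4.12 (cv2) and the standard library are available. Lean on these libraries where they do the work, as an engineer would, in place of code of your own. Each camera call takes 0.05 s, during which the arm holds its last target. There are 200 camera calls.

## Task

Take the stamp with the round foot by its handle and press it squarely, from above, onto the middle of the aluminium disc on the sprung marking bed: push the disc down about 6 mm, moderately, and keep it there for half a second. Then lift it straight off without sliding it across the disc, and stand it upright near the middle of the rubber pad. Leave the square-footed stamp where it stands.

Things in the scene. Friction and masses are not known exactly. Their poses are not given: they have to be found in the camera images.
- round_stamp_mid (a point): The stamp to use; this point is half-way up on its axis, 38 mm above the flat underside of its foot. z runs up its axis. It stands upright on the bench, loose, 0.2 to 0.33 kg, 76 mm tall: a flat round steel foot 44 mm in diameter and 12 mm thick, a brass ferrule, and a straight round wooden handle 28 mm in diameter from 18 to 60 mm above the underside, then domed. It can be gripped from above across the handle at this point, in any direction.
- disc_top (a point): Centre of the top face of the blank aluminium disc, 54 mm in diameter, fixed on a round steel table 66 mm in diameter that is 40 mm above the bench at rest. z is up. The table sits on a spring in the middle of a fixed dark wooden block 110 x 110 x 24 mm with four bolts (the marking bed). Pressed, disc and table sink straight down by at most 10 mm: it takes about 2 N to start, 9 N at 6 mm and 14 N at the stop, and they spring back when let go.
- mat_top (a point): Centre of the top of the fixed square black rubber pad, 90 x 90 mm, 18 mm thick, lying on the bench. z is up; x and y run along its sides.
- square_stamp_mid (a point): The other stamp, to be left alone; this point is half-way up on its axis, 30 mm above its underside. It stands upright, loose, on the bench 9 cm or more from the round one: 60 mm tall with a square steel foot 46 x 46 x 12 mm and a like wooden handle 28 mm in diameter.

How it is judged:
By the outcome, as a careful person would: the job done as asked, in the order asked, and still so for the second after the job is handed in, with the robot touching nothing.
It also fails if it takes over 46 s, if anything falls off the work surface, if the arm or the gripper's body presses on something with over 40 N, if the wrist force passes 120 N, or if a joint passes its speed limit or range.

## Working session

There is one attempt and no reset: what is moved stays moved. The work goes in short steps, Python scripts to look and compute and a shell command to move; the robot and the scene stay as the last step left them, time stands still between calls to the robot, and variables do not carry over. Pictures are saved under pics/ and viewed, at most 11 in all, crops included, and the job is handed in when it is done.

```bash
mkdir -p pics
python3 - <<'E'
from plant import robot
import cv2
for n in("scene","top"):
    cv2.imwrite(f"pics/{n}0.png",robot.capture(n)[:,:,::-1])
    m=robot.camera_model(n);print({k:(v if k!="view" else [[round(float(x),4) for x in r] for r in v]) for k,v in m.items()})
s=robot.observe();print(s)
E
```

```text
{'fx': 500.1992232935831, 'fy': 500.1992232935831, 'cx': 320.136471265755, 'cy': 206.35156251596504, 'view': [[0.5096, -0.8603, -0.0122, -250.1562], [0.5321, 0.304, 0.7902, -321.2482], [-0.6761, -0.4092, 0.6127, -900.2958], [0.0, 0.0, 0.0, 1.0]]}
{'fx': 482.90944838880125, 'fy': 482.90944838880125, 'cx': 326.9334851301473, 'cy': 200.20644964481386, 'view': [[-0.0098, -0.9999, 0.0026, 3.0235], [0.9757, -0.009, 0.219, -511.1638], [-0.219, 0.0047, 0.9757, -893.6877], [0.0, 0.0, 0.0, 1.0]]}
{'time': 0.1, 'q': array([ 1.08992694e+00,  2.21137772e-01,  1.52752100e+00, -1.75788034e-06,
        1.39472086e+00, -1.26123172e-01]), 'joint_velocities': array([-2.50847234e-03, -1.75369906e-03, -2.10672704e-03, -4.25533251e-04,
        9.69364985e-04, -9.99218469e-05]), 'effort': array([ 7.79537786e-04, -4.98243892e+01, -3.90549088e+01, -2.68435169e-04,
        5.63982554e-03,  2.26072081e-05]), 'tool_pos': array([216.87188408, 585.61562063, 255.30162897]), 'tool_rot': array([-2.66200982e-04,  1.76444282e-01,  9.84310224e-01, -8.52912376e-04]), 'contact_force': array([ 0.20106311, -0.09078179, -0.45682372]), 'torque': array([-0.01738754,  0.02791766,  0.02391232]), 'gripper_force': 0.0, 'finger_gap': 85.31714979620044}
```

View pics/scene0.png

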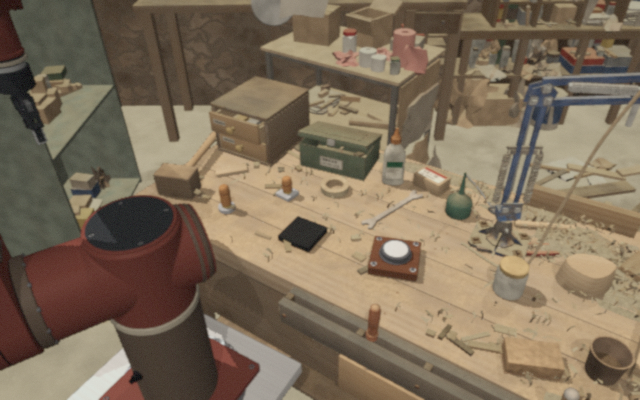

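View pics/top0.png

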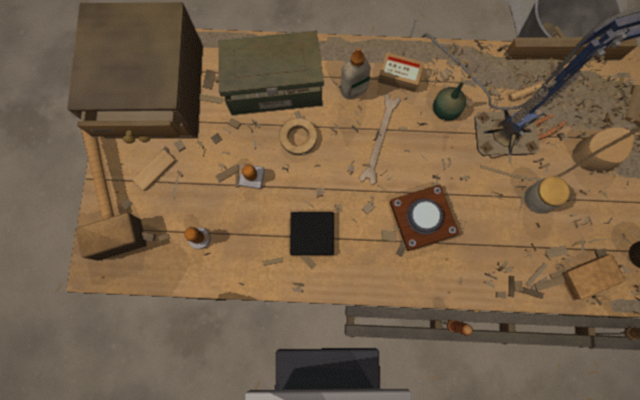

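The scene shows two stamps: top-view (197,237) and (251,176). The pad is at about (312,233) and the bed disc at about (426,215). Next I need enlarged crops.

Run:
```python
import cv2,numpy as np
t=cv2.imread("pics/top0.png");s=cv2.imread("pics/scene0.png")
r=lambda im,x,y,w,h:cv2.resize(im[y:y+h,x:x+w],(400,300),interpolation=cv2.INTER_CUBIC)
a=np.vstack([np.hstack([r(t,170,160,120,90),r(s,200,165,120,90)]),np.hstack([r(t,270,190,80,60*1),r(t,386,185,80,60)])])
cv2.imwrite("pics/crop1.png",a)
```

```text
(no output)
```

View pics/crop1.png

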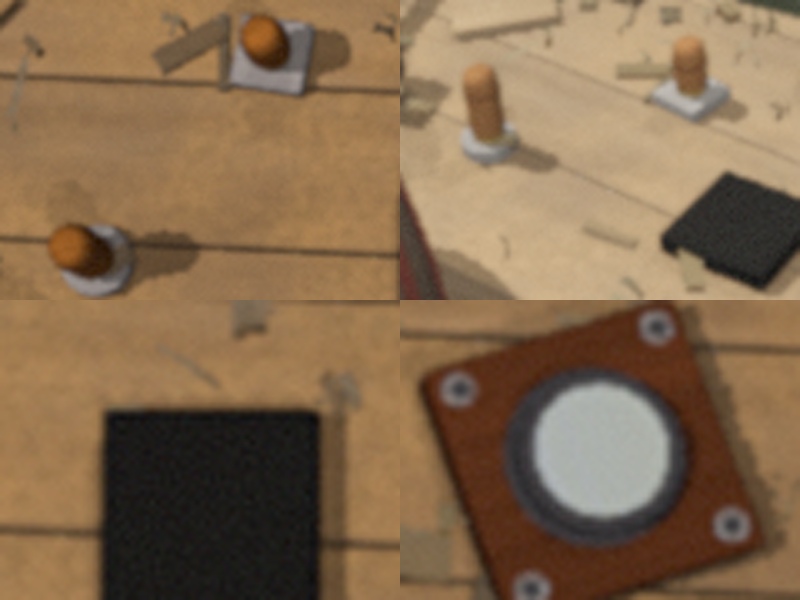

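In the crop, the round stamp is the lower-left one: foot centre at top-view (198.5,237.7), dome at (191,234.4). The square one is upper-right. The pad centre is at (312.5,233.5) and the disc centre at (426.4,214.6).

```bash
cat > h.py <<'E'
import numpy as np,cv2
from plant import robot
from scipy.spatial.transform import Rotation as R
def ray(n,u,v,m=None):
    m=m or robot.camera_model(n);V=np.array(m["view"]);x=(u-m["cx"])/m["fx"];y=(v-m["cy"])/m["fy"]
    if n=="wrist":
        r=np.hypot(x,y);k=np.sin(r)/max(r,1e-9);d=np.array([x*k,-y*k,-np.cos(r)])
    else:d=np.array([x,-y,-1])
    return -V[:3,:3].T@V[:3,3],V[:3,:3].T@d
def at(n,u,v,z,m=None):
    o,d=ray(n,u,v,m);return np.round(o+d*(z-o[2])/d[2],1)
def proj(n,P,m=None):
    m=m or robot.camera_model(n);V=np.array(m["view"]);c=V[:3,:3]@P+V[:3,3];x,y,z=c[0],-c[1],-c[2]
    if n=="wrist":
        r=np.hypot(x,y);k=np.arctan2(r,z)/r;return m["fx"]*x*k+m["cx"],m["fy"]*y*k+m["cy"]
    return m["fx"]*x/z+m["cx"],m["fy"]*y/z+m["cy"]
def rot():
    s=robot.observe();return R.from_quat(s["tool_rot"],scalar_first=True),s
def goto(p,z=None):
    "rows-units needed (tool axes, 25mm) to bring TCP to p"
    r,s=rot();return np.round(r.inv().apply(np.array(p)-s["tool_pos"])/25,2)
E
python3 - <<'E'
from h import *
for a in [("top",198.5,237.7,12),("top",191,234.4,70),("scene",226.4,207,10),("top",248,173,60),("top",312.5,233.5,18),("scene",302,234,18),("top",426.4,214.6,40),("scene",396,250,40)]:print(a,at(*a))
r,s=rot();print(r.as_matrix().round(3))
E
```

```text
('top', 198.5, 237.7, 12) [445.8 258.9  12. ]
('top', 191, 234.4, 70) [443.7 258.2  70. ]
('scene', 226.4, 207, 10) [441.3 252.8  10. ]
('top', 248, 173, 60) [567.2 154.3  60. ]
('top', 312.5, 233.5, 18) [451.2  27.8  18. ]
('scene', 302, 234, 18) [441.   20.6  18. ]
('top', 426.4, 214.6, 40) [ 483.7 -199.7   40. ]
('scene', 396, 250, 40) [ 478.3 -204.7   40. ]
[[-0.938  0.347 -0.001]
 [ 0.347  0.938 -0.002]
 [ 0.    -0.002 -1.   ]]
```

```bash
for i in 1 2 3; do :; done
python3 -m handwheel '[[-0.87,-0.61,0.12,0,0,0,1],[-0.87,-0.61,0.12,0,0,0,1],[-0.87,-0.61,0.12,0,0,0,1],[-0.87,-0.61,0.12,0,0,0,1],[-0.87,-0.61,0.12,0,0,0,1]]' 40
python3 -m handwheel '[[-0.87,-0.61,0.12,0,0,0,1],[-0.87,-0.61,0.12,0,0,0,1],[-0.87,-0.61,0.12,0,0,0,1],[-0.87,-0.61,0.12,0,0,0,1],[-0.87,-0.61,0.12,0,0,0,1]]'
python3 -m handwheel '[[-0.87,-0.61,0.12,0,0,0,1],[-0.87,-0.61,0.12,0,0,0,1],[-0.87,-0.61,0.12,0,0,0,1],[-0.87,-0.61,0.12,0,0,0,1],[0,0,0,0,0,0,1]]'
python3 - <<'E'
from h import *
import pickle
m=robot.camera_model("wrist");s=robot.observe();print(s["tool_pos"],s["q"]);im=robot.capture("wrist")
cv2.imwrite("pics/w1.png",im[:,:,::-1]);pickle.dump(m,open("w1.pkl","wb"))
print(m["fx"],m["cx"],m["cy"],goto([444,257,200]),[np.round(proj("wrist",np.array(p),m)) for p in ([444,257,76],[444,257,12])])
E
```

```text
time: 0.6
tool_pos: [292.9, 475.6, 240.6]
tool_rot: [-0.0, 0.176, 0.984, -0.0]
contact_force: [0.0, -0.2, -0.6]
finger_gap: 85.5
gripper_force: 0.0
time: 1.1
tool_pos: [368.3, 366.4, 225.8]
tool_rot: [-0.0, 0.176, 0.984, -0.0]
contact_force: [0.0, -0.1, 0.2]
finger_gap: 85.5
gripper_force: 0.0
time: 1.6
tool_pos: [429.4, 277.7, 213.4]
tool_rot: [-0.0, 0.178, 0.984, -0.001]
contact_force: [-0.8, 0.4, -0.6]
finger_gap: 85.3
gripper_force: 0.0
[429.43057171 277.7239789  213.44020536] [ 4.20388669e-01 -1.61179894e-02  1.86415641e+00 -1.05824344e-03
  1.29493315e+00 -7.92238793e-01]
309.70691628693146 321.09798286066956 202.63482505297463 [-0.88 -0.61  0.55] [array([306., 219.]), array([309., 197.])]
```

View pics/w1.png

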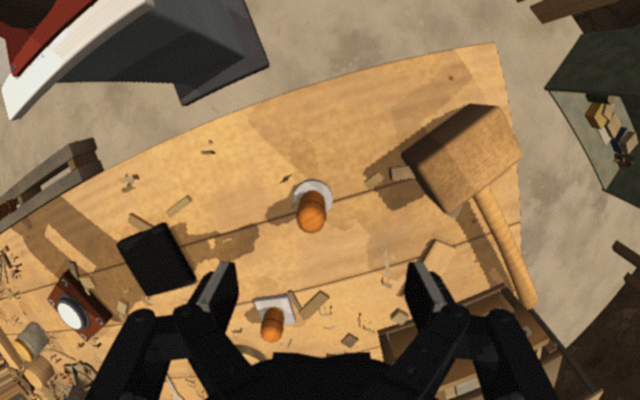

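The wrist view shows the round stamp with foot centre at about (313,198) and dome centre at about (311.5,213). The square stamp is at (272,315), the pad at (156,258) and the disc at (72,314).

Run:
```python
from h import *
import pickle
m=pickle.load(open("w1.pkl","rb"))
im=cv2.imread("pics/w1.png");c=cv2.resize(im[165:245,260:367],(800,600),interpolation=cv2.INTER_CUBIC);cv2.imwrite("pics/w1c.png",c)
for a in [(313,198,12),(311.5,213,70),(156,258,18),(72,314,42)]:print(at("wrist",*a,m=m))
```

```text
[446.9 261.   12. ]
[442.4 262.9  70. ]
[449.2  41.8  18. ]
[ 483.3 -181.3   42. ]
```

View pics/w1c.png

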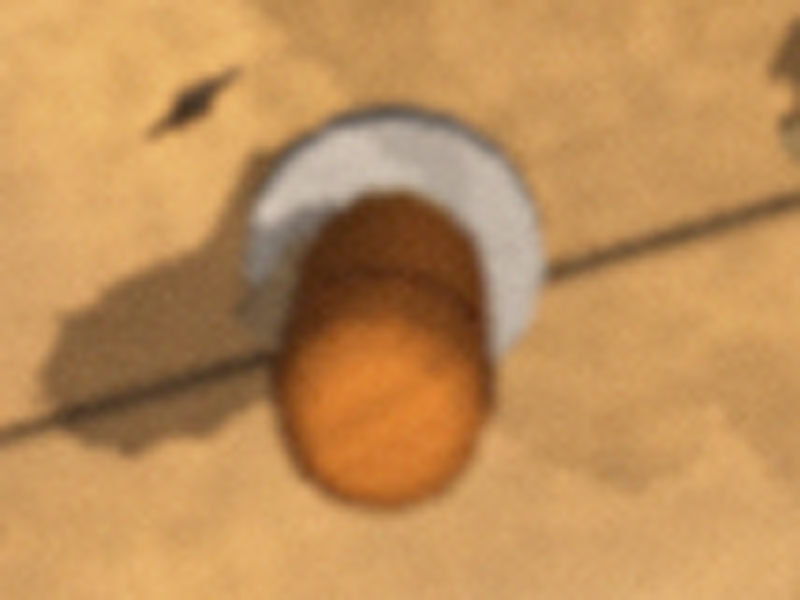

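The crop shows the foot centre at about (313,199.3) and the handle-top circle centre at about (311.1,218.5).

Run:
```python
from h import *
import pickle
m=pickle.load(open("w1.pkl","rb"))
for a in [(313,199.3,12),(311.1,218.5,60)]:print(at("wrist",*a,m=m))
print(goto([445,258.5,120]))
```

```text
[448.3 260.4  12. ]
[450.9 258.8  60. ]
[-0.9  -0.54  3.75]
```

```bash
python3 -m handwheel '[[-0.23,-0.11,0.6,0,0,0,1],[-0.23,-0.11,0.6,0,0,0,1],[-0.23,-0.11,0.6,0,0,0,1],[-0.23,-0.11,0.6,0,0,0,1],[0,0,0,0,0,0,1]]'
python3 - <<'E'
from h import *
print(rot()[0].as_matrix().round(4),goto([447.5,259.5,46]))
m=robot.camera_model("wrist");im=robot.capture("wrist");cv2.imwrite("pics/w2.png",im[:,:,::-1])
for z in(12,60):print(proj("wrist",np.array([447.5,259.5,z]),m))
E
```

```text
time: 2.15
tool_pos: [444.7, 260.6, 150.8]
tool_rot: [-0.002, 0.177, 0.984, -0.002]
contact_force: [-1.1, 0.1, -0.6]
finger_gap: 85.1
gripper_force: 0.0
[[-0.9376  0.3478 -0.0052]
 [ 0.3478  0.9376 -0.0023]
 [ 0.0041 -0.004  -1.    ]] [-0.14  0.01  4.19]
(np.float64(322.2104267113258), np.float64(200.24983498346475))
(np.float64(322.17355971696986), np.float64(221.14164306796738))
```

View pics/w2.png

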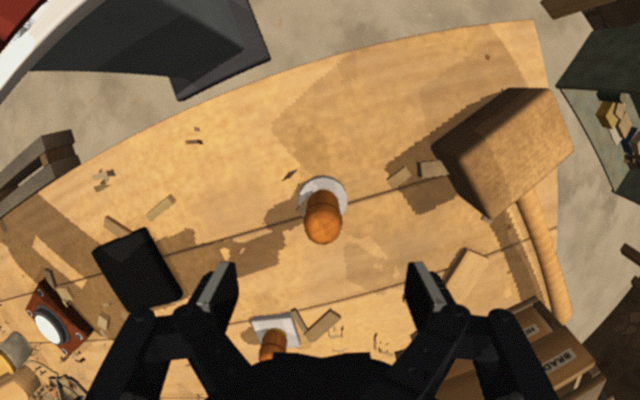

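The stamp foot is at about (323,200) and the dome at about (323,225). That matches the prediction, so I'm descending.

```bash
python3 -m handwheel '[[-0.07,0,0.8,0,0,0,1],[-0.07,0.02,0.8,0,0,0,1],[0,0.02,0.8,0,0,0,1],[0,0,0.8,0,0,0,1],[0,0,0.8,0,0,0,1]]'
python3 -m handwheel '[[0,0,0.14,0,0,0,1],[0,0,0,0,0,0,1],[0,0,0,0,0,0,0.6],[0,0,0,0,0,0,0.3],[0,0,0,0,0,0,0]]' 50
python3 -m handwheel '[[0,0,0,0,0,0,0],[0,0,0,0,0,0,0],[0,0,0,0,0,0,0],[0,0,0,0,0,0,0],[0,0,0,0,0,0,0]]'
python3 - <<'E'
from h import *
print(rot()[0].as_matrix().round(4),robot.observe()["q"])
E
```

```text
time: 2.7
tool_pos: [450.5, 262.0, 54.3]
tool_rot: [0.001, 0.176, 0.984, 0.0]
contact_force: [-0.6, 0.1, 0.4]
finger_gap: 85.2
gripper_force: 0.0
time: 3.2
tool_pos: [450.6, 261.8, 51.9]
tool_rot: [0.001, 0.176, 0.984, 0.001]
contact_force: [0.4, 0.0, -0.9]
finger_gap: 43.7
gripper_force: 0.0
time: 3.7
tool_pos: [450.5, 261.7, 51.7]
tool_rot: [0.001, 0.176, 0.984, 0.0]
contact_force: [-1.4, -1.0, 5.5]
finger_gap: 26.6
gripper_force: 49.4
[[-9.377e-01  3.473e-01  1.200e-03]
 [ 3.473e-01  9.377e-01  3.000e-04]
 [-1.000e-03  7.000e-04 -1.000e+00]] [ 3.74848511e-01  2.24382858e-01  1.94475442e+00 -1.64642855e-04
  9.71263711e-01 -8.41124274e-01]
```

```bash
python3 -m handwheel '[[0,0,-0.4,0,0,0,0],[0,0,-0.8,0,0,0,0],[0,0,-1,0,0,0,0],[0,0,-1,0,0,0,0],[0,0,-0.8,0,0,0,0]]' 60
python3 -m handwheel '[[-0.2,-0.4,-0.3,0,0,0,0],[-0.36,-0.8,0,0,0,0,0],[-0.36,-0.8,0,0,0,0,0],[-0.36,-0.8,0,0,0,0,0],[-0.36,-0.8,0,0,0,0,0]]'
python3 -m handwheel '[[-0.36,-0.8,0,0,0,0,0],[-0.36,-0.8,0,0,0,0,0],[-0.36,-0.8,0,0,0,0,0],[-0.36,-0.8,0,0,0,0,0],[-0.36,-0.8,0,0,0,0,0]]'
python3 -m handwheel '[[-0.36,-0.8,0,0,0,0,0],[-0.36,-0.8,0,0,0,0,0],[-0.36,-0.8,0,0,0,0,0],[-0.36,-0.8,0,0,0,0,0],[-0.2,-0.4,0,0,0,0,0]]'
python3 -m handwheel '[[0,0,0,0,0,0,0],[0,0,0,0,0,0,0],[0,0,0,0,0,0,0],[0,0,0,0,0,0,0],[0,0,0,0,0,0,0]]'
python3 - <<'E'
from h import *
import pickle
m=robot.camera_model("wrist");s=robot.observe();im=robot.capture("wrist")
cv2.imwrite("pics/w3.png",im[:,:,::-1]);pickle.dump((m,s["tool_pos"],s["tool_rot"]),open("w3.pkl","wb"))
print(rot()[0].as_matrix().round(4),s["tool_pos"],proj("wrist",np.array([482,-201,42]),m))
t=s["tool_pos"]
for z in(52,40,-10):print(proj("wrist",t-[0,0,z],m))
E
```

```text
time: 4.2
tool_pos: [449.7, 261.5, 152.2]
tool_rot: [0.0, 0.176, 0.984, 0.0]
contact_force: [0.2, -0.6, -3.6]
finger_gap: 26.5
gripper_force: 59.2
time: 4.7
tool_pos: [456.1, 161.2, 157.2]
tool_rot: [-0.001, 0.176, 0.984, -0.0]
contact_force: [-0.3, -0.4, -3.5]
finger_gap: 26.4
gripper_force: 59.4
time: 5.2
tool_pos: [463.4, 52.0, 157.3]
tool_rot: [-0.001, 0.177, 0.984, -0.0]
contact_force: [0.8, 0.5, -3.2]
finger_gap: 26.4
gripper_force: 59.4
time: 5.7
tool_pos: [470.7, -47.0, 157.4]
tool_rot: [-0.001, 0.177, 0.984, -0.0]
contact_force: [-0.3, -1.1, -2.0]
finger_gap: 26.4
gripper_force: 59.4
time: 6.2
tool_pos: [471.6, -44.5, 158.3]
tool_rot: [-0.0, 0.176, 0.984, 0.0]
contact_force: [-0.0, 0.1, -3.5]
finger_gap: 26.3
gripper_force: 59.4
[[-9.380e-01  3.465e-01  0.000e+00]
 [ 3.465e-01  9.380e-01  1.000e-04]
 [ 0.000e+00  1.000e-04 -1.000e+00]] [471.6399296  -44.51961463 158.27092434] (np.float64(172.38025850956973), np.float64(267.61354181689177))
(np.float64(321.8482694475847), np.float64(240.36388368602047))
(np.float64(321.8967983491679), np.float64(249.54159890701243))
(np.float64(322.1723667296721), np.float64(302.8764091617743))
```

View pics/w3.png

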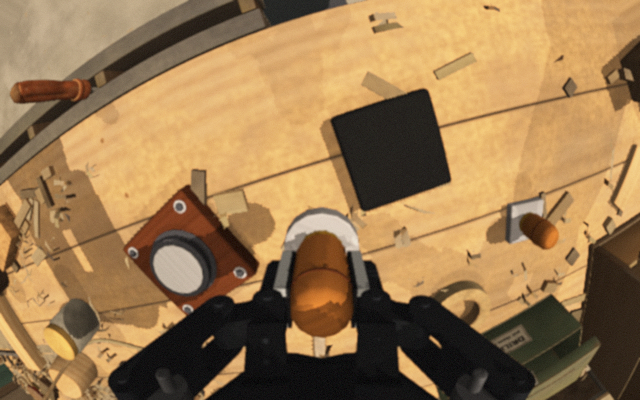

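The wrist view shows the stamp held upright, with its foot centred on column 322. The disc centre is at about (177,267) and the pad corners are at (331,118), (428,90), (452,182) and (368,210). I'll overlay the predicted outlines to check this.

Run:
```python
from h import *
import pickle
m,t,q=pickle.load(open("w3.pkl","rb"))
im=cv2.imread("pics/w3.png")
k=5;big=cv2.resize(im,None,fx=k,fy=k,interpolation=cv2.INTER_CUBIC)
def circ(c,r,col):
    a=np.linspace(0,2*np.pi,60);P=np.array([proj("wrist",np.array([c[0]+r*np.cos(x),c[1]+r*np.sin(x),c[2]]),m) for x in a])
    cv2.polylines(big,[((P+.5)*k-.5).astype(int)],True,col,1)
d=at("wrist",177,267,42,m);print("disc",d)
circ(d,27,(0,0,255))
circ(t-[0,0,51.7],22,(0,0,255));circ(t-[0,0,39.7],22,(0,255,0))
A=big[200*k:280*k,262*k:342*k+200];B=big[225*k:305*k,137*k:217*k]
cv2.imwrite("pics/w3c.png",np.hstack([big[200*k:280*k,282*k:362*k],B]))
c=[at("wrist",*p,18,m) for p in((331,118),(428,90),(452,182),(368,210))];print(c,np.mean(c,0),[np.linalg.norm(c[i]-c[i-1]) for i in range(4)])
```

```text
disc [ 482.9 -195.6   42. ]
[array([411. , -13.8,  18. ]), array([414.1,  72.9,  18. ]), array([500.3,  72.5,  18. ]), array([498.6, -10.1,  18. ])] [456.     30.375  18.   ] [np.float64(87.67810445031304), np.float64(86.75540328993924), np.float64(86.20092806924991), np.float64(82.61749209459217)]
```

View pics/w3c.png

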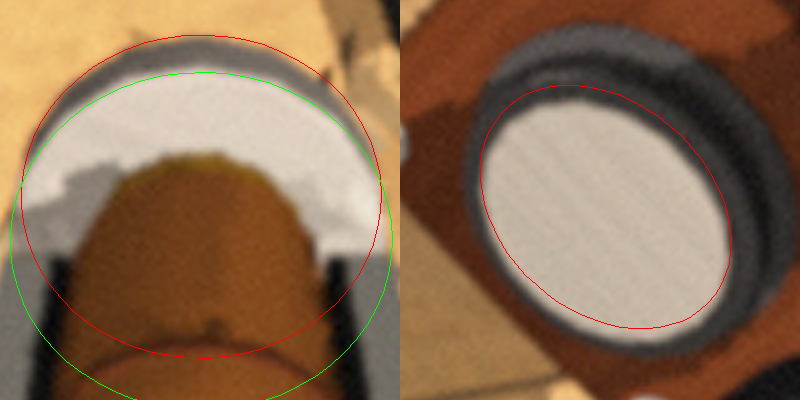

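The overlay shows the stamp sitting on the TCP axis within about 1 mm and upright. The disc's true centre is at about (177,269.7).

Run:
```python
from h import *
import pickle
m,t,q=pickle.load(open("w3.pkl","rb"))
for z in(40,44):print(at("wrist",177,269.7,z,m))
print(goto([485,-197,112]))
```

```text
[ 486.3 -198.8   40. ]
[ 484.7 -195.7   44. ]
[-2.61 -5.53  1.85]
```

```bash
python3 -m handwheel '[[-0.2,-0.45,0,0,0,0,0],[-0.4,-0.8,0,0,0,0,0],[-0.4,-0.8,0,0,0,0,0],[-0.4,-0.8,0,0,0,0,0],[-0.4,-0.8,0.2,0,0,0,0]]'
python3 -m handwheel '[[-0.4,-0.8,0.3,0,0,0,0],[-0.3,-0.8,0.5,0,0,0,0],[-0.15,-0.35,0.5,0,0,0,0],[0,0,0.3,0,0,0,0],[0,0,0,0,0,0,0]]'
python3 -m handwheel '[[0,0,0,0,0,0,0],[0,0,0,0,0,0,0],[0,0,0,0,0,0,0],[0,0,0,0,0,0,0],[0,0,0,0,0,0,0]]'
python3 - <<'E'
from h import *
import pickle
m=robot.camera_model("wrist");s=robot.observe();im=robot.capture("wrist")[:,:,::-1];t=s["tool_pos"]
cv2.imwrite("pics/w4.png",im);pickle.dump((m,s["tool_pos"],s["tool_rot"]),open("w4.pkl","wb"))
print(rot()[0].as_matrix().round(4),t)
k=6;big=cv2.resize(im,None,fx=k,fy=k,interpolation=cv2.INTER_CUBIC)
def circ(c,r,col):
    P=np.array([proj("wrist",np.array([c[0]+r*np.cos(x),c[1]+r*np.sin(x),c[2]]),m) for x in np.linspace(0,6.2832,60)])
    cv2.polylines(big,[((P+.5)*k-.5).astype(int)],True,col,1)
circ([485,-198.5,41],27,(0,0,255));circ(t-[0,0,51.7],22,(0,255,0))
cv2.imwrite("pics/w4c.png",big[175*k:265*k,257*k:387*k])
E
```

```text
time: 6.75
tool_pos: [482.8, -148.3, 154.0]
tool_rot: [0.001, 0.176, 0.984, -0.0]
contact_force: [0.1, -0.0, -2.6]
finger_gap: 26.8
gripper_force: 59.5
time: 7.25
tool_pos: [483.9, -198.5, 111.5]
tool_rot: [-0.002, 0.177, 0.984, 0.001]
contact_force: [-0.3, 0.1, -2.9]
finger_gap: 26.4
gripper_force: 59.6
time: 7.75
tool_pos: [485.4, -199.3, 113.7]
tool_rot: [0.0, 0.176, 0.984, -0.0]
contact_force: [-0.2, -0.2, -1.8]
finger_gap: 26.1
gripper_force: 59.6
[[-9.378e-01  3.471e-01  4.000e-04]
 [ 3.471e-01  9.378e-01 -2.000e-04]
 [-4.000e-04 -1.000e-04 -1.000e+00]] [ 485.40391267 -199.33569326  113.66768987]
```

View pics/w4c.png

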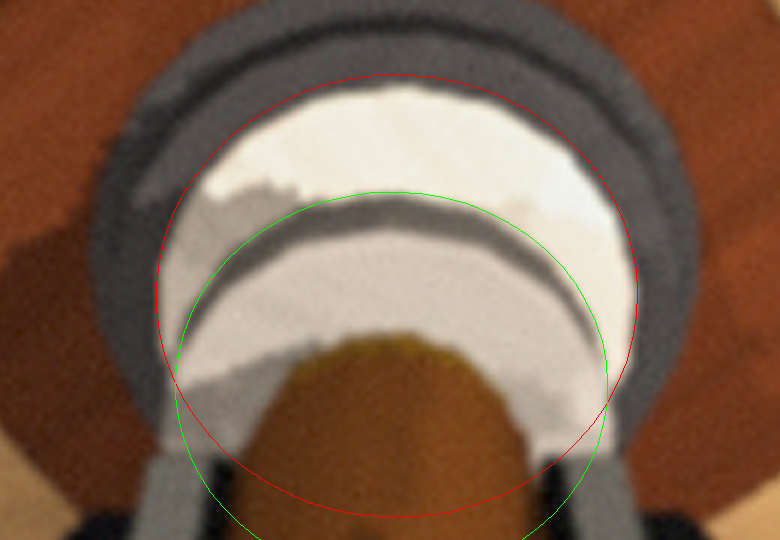

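The crop shows the foot circle concentric with the disc to within about 1 mm. I'm descending with small steps.

```bash
python3 -m handwheel '[[-0.02,0.03,0.2,0,0,0,0],[0,0,0.2,0,0,0,0],[0,0,0.15,0,0,0,0],[0,0,0,0,0,0,0],[0,0,0,0,0,0,0]]'
python3 -m handwheel '[[0,0,0.08,0,0,0,0],[0,0,0.08,0,0,0,0],[0,0,0,0,0,0,0],[0,0,0,0,0,0,0],[0,0,0,0,0,0,0]]'
```

```text
time: 8.3
tool_pos: [485.7, -198.9, 99.2]
tool_rot: [-0.0, 0.176, 0.984, 0.0]
contact_force: [-0.4, -0.3, -2.2]
finger_gap: 26.9
gripper_force: 59.6
time: 8.8
tool_pos: [485.9, -199.0, 95.6]
tool_rot: [0.0, 0.176, 0.984, -0.0]
contact_force: [-0.4, 0.2, -2.8]
finger_gap: 26.2
gripper_force: 59.6
```

```bash
python3 -m handwheel '[[0,0,0.06,0,0,0,0],[0,0,0,0,0,0,0],[0,0,0,0,0,0,0],[0,0,0,0,0,0,0],[0,0,0,0,0,0,0]]'
python3 -m handwheel '[[0,0,0.06,0,0,0,0],[0,0,0,0,0,0,0],[0,0,0,0,0,0,0],[0,0,0,0,0,0,0],[0,0,0,0,0,0,0]]'
```

```text
time: 9.3
tool_pos: [485.9, -199.0, 94.1]
tool_rot: [0.0, 0.176, 0.984, -0.0]
contact_force: [-0.6, -0.3, -2.2]
finger_gap: 26.4
gripper_force: 59.6
time: 9.8
tool_pos: [485.9, -199.0, 92.6]
tool_rot: [0.0, 0.176, 0.984, -0.0]
contact_force: [0.2, -0.4, -3.1]
finger_gap: 26.5
gripper_force: 59.6
```

```bash
python3 -m handwheel '[[0,0,0.06,0,0,0,0],[0,0,0,0,0,0,0],[0,0,0,0,0,0,0],[0,0,0,0,0,0,0],[0,0,0,0,0,0,0]]'
python3 -m handwheel '[[0,0,0.06,0,0,0,0],[0,0,0,0,0,0,0],[0,0,0,0,0,0,0],[0,0,0,0,0,0,0],[0,0,0,0,0,0,0]]'
```

```text
time: 10.3
tool_pos: [486.1, -199.0, 91.2]
tool_rot: [0.0, 0.176, 0.984, -0.0]
contact_force: [-0.9, -0.4, 1.2]
finger_gap: 26.4
gripper_force: 59.6
time: 10.8
tool_pos: [486.1, -199.1, 89.7]
tool_rot: [0.0, 0.176, 0.984, -0.0]
contact_force: [0.4, 0.3, 2.1]
finger_gap: 26.7
gripper_force: 59.6
```

```bash
python3 -m handwheel '[[0,0,0.05,0,0,0,0],[0,0,0.05,0,0,0,0],[0,0,0.05,0,0,0,0],[0,0,0,0,0,0,0],[0,0,0,0,0,0,0]]'
python3 -m handwheel '[[0,0,0,0,0,0,0],[0,0,0,0,0,0,0],[0,0,0,0,0,0,0],[0,0,0,0,0,0,0],[0,0,0,0,0,0,0]]'
```

```text
time: 11.3
tool_pos: [486.1, -199.1, 86.2]
tool_rot: [0.0, 0.176, 0.984, -0.0]
contact_force: [-1.6, 0.7, 5.7]
finger_gap: 26.7
gripper_force: 59.9
time: 11.8
tool_pos: [486.1, -199.1, 86.2]
tool_rot: [0.0, 0.176, 0.984, -0.0]
contact_force: [-1.3, 1.0, 6.3]
finger_gap: 26.7
gripper_force: 59.9
```

```bash
python3 -m handwheel '[[0,0,0,0,0,0,0],[0,0,-0.1,0,0,0,0],[0,0,-0.2,0,0,0,0],[0,0,-0.3,0,0,0,0],[0,0,-0.4,0,0,0,0]]'
python3 -m handwheel '[[0,0,-0.6,0,0,0,0],[0,0,-0.6,0,0,0,0],[0,0,-0.3,0,0,0,0],[0.2,0.4,0,0,0,0,0],[0.35,0.65,0,0,0,0,0]]'
python3 -m handwheel '[[0.43,0.8,0,0,0,0,0],[0.43,0.8,0,0,0,0,0],[0.43,0.8,0,0,0,0,0],[0.43,0.8,0,0,0,0,0],[0.43,0.8,0,0,0,0,0]]'
python3 -m handwheel '[[0.43,0.8,0,0,0,0,0],[0.43,0.8,0,0,0,0,0],[0.43,0.8,0,0,0,0,0],[0.3,0.55,0,0,0,0,0],[0.1,0.2,0,0,0,0,0]]'
python3 -m handwheel '[[0,0,0,0,0,0,0],[0,0,0,0,0,0,0],[0,0,0,0,0,0,0],[0,0,0,0,0,0,0],[0,0,0,0,0,0,0]]'
python3 - <<'E'
from h import *
print(goto([453,29,90]))
E
```

```text
time: 12.3
tool_pos: [484.8, -198.3, 110.2]
tool_rot: [-0.001, 0.176, 0.984, 0.001]
contact_force: [-0.2, -0.0, -2.6]
finger_gap: 26.8
gripper_force: 59.8
time: 12.8
tool_pos: [482.0, -169.2, 148.5]
tool_rot: [0.0, 0.177, 0.984, -0.0]
contact_force: [0.7, 0.8, -3.9]
finger_gap: 26.4
gripper_force: 59.7
time: 13.3
tool_pos: [464.9, -54.6, 147.2]
tool_rot: [-0.001, 0.176, 0.984, 0.0]
contact_force: [0.0, -0.3, -2.8]
finger_gap: 26.3
gripper_force: 59.7
time: 13.8
tool_pos: [452.3, 33.9, 147.2]
tool_rot: [-0.001, 0.175, 0.985, 0.0]
contact_force: [-0.7, -0.2, -2.3]
finger_gap: 26.4
gripper_force: 59.7
time: 14.3
tool_pos: [454.3, 30.9, 148.3]
tool_rot: [-0.0, 0.177, 0.984, -0.0]
contact_force: [-0.5, 0.2, -2.2]
finger_gap: 26.6
gripper_force: 59.7
[ 0.02 -0.09  2.33]
```

```bash
python3 -m handwheel '[[0.02,-0.05,0.6,0,0,0,0],[0,0,0.8,0,0,0,0],[0,0,0.8,0,0,0,0],[0,0,0.5,0,0,0,0],[0,0,0.2,0,0,0,0]]'
python3 -m handwheel '[[0,0,0.06,0,0,0,0],[0,0,0,0,0,0,0],[0,0,0,0,0,0,0],[0,0,0,0,0,0,0],[0,0,0,0,0,0,0]]'
```

```text
time: 14.8
tool_pos: [452.4, 30.3, 74.4]
tool_rot: [-0.001, 0.177, 0.984, -0.0]
contact_force: [-0.5, 0.6, -2.8]
finger_gap: 26.3
gripper_force: 59.7
time: 15.3
tool_pos: [453.8, 30.4, 74.9]
tool_rot: [0.001, 0.176, 0.984, 0.0]
contact_force: [0.7, -0.3, -3.0]
finger_gap: 26.3
gripper_force: 59.7
```

Run:
```python
from h import *
m=robot.camera_model("wrist");im=robot.capture("wrist")[:,:,::-1]
k=3
big=cv2.resize(im,None,fx=k,fy=k,interpolation=cv2.INTER_CUBIC)
P=np.array([proj("wrist",np.array([453+45*a,29+45*b,18.]),m) for a,b in((1,1),(1,-1),(-1,-1),(-1,1))])
cv2.polylines(big,[((P+.5)*k-.5).astype(int)],True,(0,0,255),1)
cv2.imwrite("pics/w5.png",big[120*k:300*k,210*k:430*k])
```

```text
(no output)
```

View pics/w5.png

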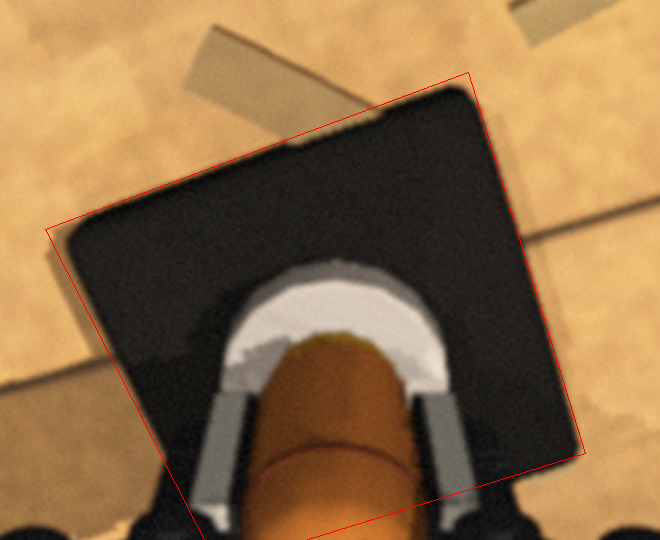

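The foot sits over the middle of the pad within 2 mm, so I'm lowering it.

```bash
python3 -m handwheel '[[0,0,0.06,0,0,0,0],[0,0,0.06,0,0,0,0],[0,0,0.04,0,0,0,0],[0,0,0,0,0,0,0],[0,0,0,0,0,0,0]]'
python3 -m handwheel '[[0,0,0.04,0,0,0,0],[0,0,0,0,0,0,0],[0,0,0,0,0,0,0],[0,0,0,0,0,0,0],[0,0,0,0,0,0,0]]'
```

```text
time: 15.85
tool_pos: [453.2, 30.4, 70.2]
tool_rot: [-0.0, 0.176, 0.984, -0.0]
contact_force: [-0.4, 0.8, -2.2]
finger_gap: 26.4
gripper_force: 59.7
time: 16.35
tool_pos: [453.5, 30.4, 69.7]
tool_rot: [0.0, 0.176, 0.984, 0.0]
contact_force: [-3.3, 0.5, 5.9]
finger_gap: 26.8
gripper_force: 60.2
```

```bash
python3 -m handwheel '[[0,0,0,0,0,0,0.35],[0,0,0,0,0,0,0.4],[0,0,0,0,0,0,0.5],[0,0,0,0,0,0,0.7],[0,0,0,0,0,0,1]]' 20
python3 -m handwheel '[[0,0,0,0,0,0,1],[0,0,0,0,0,0,1],[0,0,0,0,0,0,1],[0,0,0,0,0,0,1],[0,0,-0.2,0,0,0,1]]'
python3 -m handwheel '[[0,0,-0.6,0,0,0,1],[0,0,-1,0,0,0,1],[0,0,-1,0,0,0,1],[0,0,-1,0,0,0,1],[0,0,-1,0,0,0,1]]'
python3 -m handwheel '[[0,0,-0.6,0,0,0,1],[0,0,0,0,0,0,1],[0,0,0,0,0,0,1],[0,0,0,0,0,0,1],[0,0,0,0,0,0,1]]'
python3 - <<'E'
from h import *
cv2.imwrite("pics/end.png",np.hstack([cv2.resize(robot.capture("wrist")[100:300,200:440],(400,333)),cv2.resize(robot.capture("top")[140:260,160:304+0],(400,333))])[:,:,::-1])
E
```

```text
time: 16.85
tool_pos: [453.3, 30.4, 69.2]
tool_rot: [0.0, 0.177, 0.984, 0.0]
contact_force: [-0.5, -0.3, 0.2]
finger_gap: 70.5
gripper_force: 0.0
time: 17.35
tool_pos: [452.7, 30.5, 73.9]
tool_rot: [-0.001, 0.176, 0.984, -0.0]
contact_force: [0.4, -0.2, -0.7]
finger_gap: 85.5
gripper_force: 0.0
time: 17.85
tool_pos: [453.2, 30.4, 190.7]
tool_rot: [0.0, 0.176, 0.984, 0.0]
contact_force: [1.5, -0.3, -0.5]
finger_gap: 85.3
gripper_force: 0.0
time: 18.35
tool_pos: [452.5, 30.5, 203.0]
tool_rot: [-0.001, 0.176, 0.984, -0.0]
contact_force: [-0.2, -0.7, -0.0]
finger_gap: 85.6
gripper_force: 0.0
```

View pics/end.png

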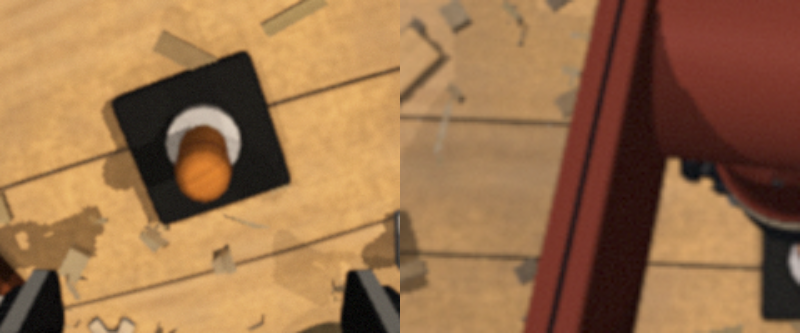

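The stamp stands upright in the middle of the pad: foot at about (203,138), pad centre at about (201,137). Nothing is touching it.

```bash
python3 -c "
from plant import robot
print(robot.sign_off())"
```

```text
the job is handed in; nothing more can be done
None
```

The job is handed in: the round stamp was pressed onto the disc about 6 mm deep (roughly 9 N) for over half a second, lifted straight off, and stood upright near the middle of the rubber pad at about 18 s; the square stamp was not touched.

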